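# Stand the right marker in the free pen pot

### The job

One of the two pen pots already holds a triangular pencil and the other is empty: put away the marker that suits the empty pot, standing on end in it all the way down - the long marker if the tall pot is empty, the short marker if the low pot is empty. Either end of the marker may be up. Leave the other marker lying on the steel tray, the pencil in its pot, and the cube puzzle where it is.

Things in the scene. Friction and masses are not known exactly. Their poses are not given: they have to be found in the camera images.
- long_marker: long felt marker with a square body, 170 mm long, 15 x 15 mm in section, about 30 g, black with a white cap at its +x end; origin at its centre, x along its length. Starts lying level across the tray's two rails, its underside 30 mm above the desk.
- short_marker: short felt marker of the same section and look, 95 mm long, 15 x 15 mm in section, about 20 g; origin at its centre, x along its length. Starts lying level across the tray's two rails, its underside 30 mm above the desk, 110 mm beside the long one (on either side).
- tray: stainless steel pen tray fixed to the desk, base 110 (x) x 170 (y) x 4 mm; two upright rails along y, 4 mm thick, at x = -36 and +36 mm, tops 30 mm above the desk; markers lie across them at y = -55 and +55 mm, kept between nubs 3 mm high. Between the rails there is 68 mm free. Origin under the centre of the base.
- tall_pot: tall narrow round metal pot, fixed to the desk: outer diameter 32 mm, inner diameter 25 mm, mouth 95 mm above the desk, inner floor 5 mm above the desk; foot disc 60 mm across, 4 mm thick. Origin on its axis at desk level, z up.
- low_pot: low narrow round metal pot, fixed to the desk: same diameters (32 outer, 25 inner) and foot, mouth 40 mm above the desk, inner floor 5 mm above the desk. Origin on its axis at desk level, z up. The two pots stand at least 130 mm apart, either one on the left.
- tall_pot_mouth (a point): centre of the tall pot's mouth
- low_pot_mouth (a point): centre of the low pot's mouth
- stored_pencil: thick wooden triangular pencil, 135 mm long, 13 mm wide sides, standing point up in one of the two pots (which one differs from start to start) and sticking out of it; origin at the centre of its lower end, z along its length. The pot without it is empty.
- cube_puzzle: wooden cube puzzle, 56 mm, loose on the desk; origin under its centre. Not to be disturbed. (A shut blue clip-top box, 190 x 116 x 67 mm, stands fixed beyond the tray.)
There are look-alikes about, which are no part of the job. Leave any green or purple look-alike of the long_marker alone. Leave any green look-alike of the low_pot alone.

How it is judged:
At the end, for the whole second after the job is handed in: The marker that suits the pot without the pencil stands at rest in that pot: on its floor within 6 mm, centre within 20 mm of the pot's axis, within 0.4 rad of upright; the other marker is within 20 mm and the pencil within 30 mm of their starts (((horizontal distance between stored_pencil and low_pot below 0.03 m and horizontal distance between long_marker and tall_pot below 0.02 m and angle between the x axis of long_marker and the z axis of tall_pot, either way round below 0.4 rad and z of long_marker in the frame of tall_pot between 0.084 and 0.096 m and linear speed of long_marker below 0.05 m/s and distance of short_marker from where it was at the start of the episode below 0.02 m and distance of stored_pencil from where it was at the start of the episode below 0.03 m) or (horizontal distance between stored_pencil and tall_pot below 0.03 m and horizontal distance between short_marker and low_pot below 0.02 m and angle between the x axis of short_marker and the z axis of low_pot, either way round below 0.4 rad and z of short_marker in the frame of low_pot between 0.0445 and 0.0585 m and linear speed of short_marker below 0.05 m/s and distance of long_marker from where it was at the start of the episode below 0.02 m and distance of stored_pencil from where it was at the start of the episode below 0.03 m))); the robot touches nothing.
It fails at once if the marker that does not suit the empty pot is moved off its place (more than 20 mm) ((horizontal distance between stored_pencil and tall_pot below 0.03 m and distance of long_marker from where it was at the start of the episode above 0.02 m) or (horizontal distance between stored_pencil and low_pot below 0.03 m and distance of short_marker from where it was at the start of the episode above 0.02 m)).
It fails at once if the stored pencil is moved out of its place (more than 30 mm) (distance of stored_pencil from where it was at the start of the episode above 0.03 m).
It fails at once if the cube puzzle is pushed more than 20 mm (distance of cube_puzzle from where it was at the start of the episode above 0.02 m).
It also fails if it takes over 48 s, if anything falls off the work surface, if the arm or the gripper's body presses on something with over 40 N, if the wrist force passes 120 N, or if a joint passes its speed limit or range.

### The arm

A 7-joint arm with a two-finger parallel gripper is mounted at the origin on the work surface. World frame = base frame: x ahead of the robot, y to its left, z up, the work surface at z = 0. Lengths are in m, angles in rad, forces in N, time in s.
With the tool pointing down it reaches from about 0.425 to 0.825 m from the base axis. Payload 3.6 kg.
Tool frame: the origin (TCP) lies midway between the tips of the shut fingers; the grasp point (between the pads) lies behind it (robot.pinch_z is the y of the grasp point in the tool frame, in m); y points along the fingers, x is the direction in which the jaws open and shut, and the axes are right-handed (so a half turn about y gives the same grasp; the last joint's range is limited). The gripper opens to 93 mm and grips with 3 to 60 N. Pads are 15 mm wide; open, the fingers measure 128 mm over their backs; the gripper's body (75 mm by 188 mm) begins 65 mm behind the grasp point.
Start: joints at [1.133, 0.615, -0.013, 1.423, 0.008, 1.103, -0.04], TCP at [0.26, -0.596, 0.219] pointing down, gripper open.
Joint ranges: [-3.12, 3.12], [-0.3, 2.06], [-1.34, 1.32], [0.26, 2.42], [-1.36, 4.5], [0.01, 1.98], [-2.84, 2.84]. Speed limits (rad/s): [2.79, 2.79, 3.14, 3.14, 3.14, 3.14, 3.14].

### API

Orientations are given as a unit quaternion [x, y, z, w].
In Python, from bench import robot, camera, camera_params, spotter gives the robot as it stands. The module is installed in compiled form; this text tells all that it offers.
- The arm moves only by the tool step_arm, never from a script. Its argument "plan" is a list of rows, each an object of numbers: "fingers": the finger opening in m, from 0 to 0.093; "x", "y", "z": the shift along the tool's x, y, z in m; "ax", "ay", "az": the turn, a rotation vector about the tool's x, y, z in degrees. A call has exactly 10 rows; each row is the pose to reach, as a shift and turn from the pose commanded when the call began, along the tool's axes at that moment; what a row does not reach only later rows make up. A row lasts 1/12 s, in which the tool goes at most 41.7 mm and 7.16 degrees, less where a joint would pass 70% of its speed; a pose out of reach is approached as far as the arm can. A call with a gripper value outside its range is refused whole. The fingers move at their own pace and stop on an object; "grip_force" is the grip in N (left out, the last holds). Time passes only in rows, so rows that repeat a pose let the fingers close, or fill a call up. It gives the time, the measured TCP pose, the force and the opening at its end, in the units of the state.
- robot.observe(): the state, without advancing time (a new reading comes with each control period).
- camera(name): name is "side" or "top"; returns (picture, depth): 384x512x3 uint8, blue, green, red; 384x512 float32, m along the optical axis (not along the pixel's ray), 0 where there is no reading.
- camera_params(name): a dict with "fov_y" (degrees; the focal length in pixels is half the picture's height over the tangent of half this angle, whatever the lens; pixels are square), "cx", "cy" (the principal point, pixels), "R" (3x3) and "t" (3): a world point X has camera coordinates R X + t. Camera axes: x right, y down, z forward; pixel columns grow to the right and rows downward; lengths in m; the calibration is good to about 2 mm. A picture is of the moment at which its call begins. camera_params takes no time and is no camera call.
- robot.job_done(): hands the job in, once; it reports no verdict.
Trained networks look in the newest picture that a camera, given by its name, has taken for a name from the list of things; names that differ only in an ending like _2 or _b are one class to them, and where a whole thing is asked for, a point or a joint stands for the part that bears it (a point fixed in the world has none). Each returns a list of dicts, best first, with "p" (0 to 1); they miss things now and then, are a little off and sometimes report something else, mostly with a low value. They report only what shows in the picture. A call takes as long as a camera call. They do not tell look-alikes from the thing itself.
- spotter.trace(camera, query): "mask" (384x512 bool, what is visible of it) and "location" ([column, row] in pixels, amid what is visible of it).
The state is a dict: "clock": time; "qpos": joint angles; "qvel": joint speeds; "joint_torque": joint torques, N m; "ee_pos": TCP position; "eef_rot": TCP orientation; "contact_force": force on the tool from outside, world axes, zero at the start; "moment": the same for the moment, N m; "gripper_width": opening from 0.0 (shut) to 1.0 (fully open).
Only numpy, scipy, OpenCV 4.12 (cv2) and the standard library are available. Lean on these libraries where they do the work, as an engineer would, in place of code of your own. Each camera call takes 0.05 s, during which the arm holds its last target. There are 200 camera calls.

## Working session

There is one attempt and no reset: what is moved stays moved. The work goes in short steps, Python scripts to look and compute and a tool call to move; the robot and the scene stay as the last step left them, time stands still between calls to the robot, and variables do not carry over. Pictures are saved under pics/ and viewed, about 8 in all and at most 12, crops included, and the job is handed in when it is done.

Besides the shell and the picture viewer there is one more tool, called in YAML: its name, and indented under it one key for each argument. step_arm: Moves the arm, as the interface text tells. Its arguments: {"type":"object","properties":{"plan":{"type":"array"},"grip_force":{"type":"number"}},"required":["plan"]}

```bash
mkdir -p pics; cat > h.py <<'E'
import numpy as np, cv2
from bench import robot, camera, camera_params, spotter
def K(n):
    p=camera_params(n); f=192/np.tan(np.radians(p["fov_y"])/2); return f,p["cx"],p["cy"],np.array(p["R"]),np.array(p["t"])
def world(n,depth):
    f,cx,cy,R,t=K(n); v,u=np.mgrid[:384,:512]
    P=np.stack([(u-cx)/f*depth,(v-cy)/f*depth,depth],-1)
    return (P-t)@R
def pix(n,X):
    f,cx,cy,R,t=K(n); c=R@np.array(X)+t; return c[0]/c[2]*f+cx,c[1]/c[2]*f+cy
E
python3 - <<'E'
from h import *
ims=[]
for n in("top","side"):
    im,d=camera(n); np.savez(f"{n}0.npz",im=im,d=d); ims.append(im)
    f,cx,cy,R,t=K(n); print(n,f,cx,cy,-R.T@t,R.round(2).tolist())
    W=world(n,d)
    for q in("long_marker","short_marker","tray","tall_pot","low_pot","stored_pencil","cube_puzzle"):
        for r in spotter.trace(n,q)[:4]:
            m=r["mask"]&(d>0); w=W[m]
            print(n,q,round(r["p"],2),np.round(r["location"]),m.sum(),np.median(w,0).round(3) if len(w) else '', np.percentile(w[:,2],95).round(3) if len(w) else '', im[m].mean(0).round() if len(w) else '')
for n,i in zip(("top","side"),ims): cv2.imwrite(f"pics/{n}0.png",cv2.resize(i,(800,600)))
s=robot.observe(); print(s["ee_pos"],s["eef_rot"],robot.pinch_z,s["clock"])
E
```

```text
top 381.89864685120415 251.54057291167027 195.04028680575038 [0.45285787 0.00277812 1.17203208] [[0.01, -1.0, 0.0], [-1.0, -0.01, -0.09], [0.09, -0.0, -1.0]]
top long_marker 0.84 [128. 218.] 303 [0.488 0.377 0.013] 0.017 [ 53. 102.  47.]
top long_marker 0.61 [197. 208.] 343 [0.521 0.164 0.043] 0.047 [74. 75. 77.]
top long_marker 0.51 [206. 268.] 330 [0.346 0.14  0.014] 0.018 [112.  48.  90.]
top short_marker 0.66 [187. 173.] 182 [0.626 0.195 0.043] 0.046 [81. 80. 79.]
top tray 0.8 [199. 189.] 1605 [0.576 0.168 0.003] 0.03 [130. 121. 122.]
top tall_pot 0.81 [288. 179.] 307 [ 0.62  -0.109  0.005] 0.093 [156. 155. 157.]
top low_pot 0.73 [377. 190.] 286 [ 0.58  -0.384  0.005] 0.039 [ 51. 102.  42.]
top low_pot 0.49 [341. 180.] 192 [ 0.611 -0.273  0.004] 0.039 [169. 166. 166.]
top low_pot 0.49 [337. 146.] 277 [ 0.72  -0.263  0.005] 0.039 [ 51. 102.  44.]
top low_pot 0.24 [285. 173.] 270 [ 0.62  -0.109  0.007] 0.094 [157. 155. 155.]
top stored_pencil 0.41 [351. 172.] 72 [ 0.618 -0.278  0.068] 0.132 [ 68.  87. 110.]
top cube_puzzle 0.94 [304. 125.] 435 [ 0.768 -0.155  0.054] 0.058 [ 70. 100
[... 608 characters left out ...]
76 0.005] 0.029 [113. 108. 105.]
side tall_pot 0.92 [272. 199.] 537 [ 0.622 -0.1    0.039] 0.092 [131. 132. 129.]
side low_pot 0.82 [336. 165.] 230 [ 0.581 -0.377  0.016] 0.038 [48. 95. 37.]
side low_pot 0.68 [271. 167.] 240 [ 0.72  -0.258  0.014] 0.039 [49. 95. 38.]
side low_pot 0.55 [306. 177.] 263 [ 0.613 -0.268  0.007] 0.039 [130. 133. 131.]
side stored_pencil 0.57 [211. 280.] 2539 [0.578 0.175 0.005] 0.03 [112. 107. 105.]
side stored_pencil 0.35 [270. 198.] 537 [ 0.622 -0.1    0.04 ] 0.093 [131. 132. 129.]
side cube_puzzle 0.66 [236. 172.] 612 [ 0.768 -0.137  0.041] 0.057 [ 67.  95. 119.]
[ 0.26017194 -0.59564659  0.2186804 ] [-0.59164353  0.38720726 -0.38723163  0.5916757 ] -0.0188 0.8
```

View pics/top0.png

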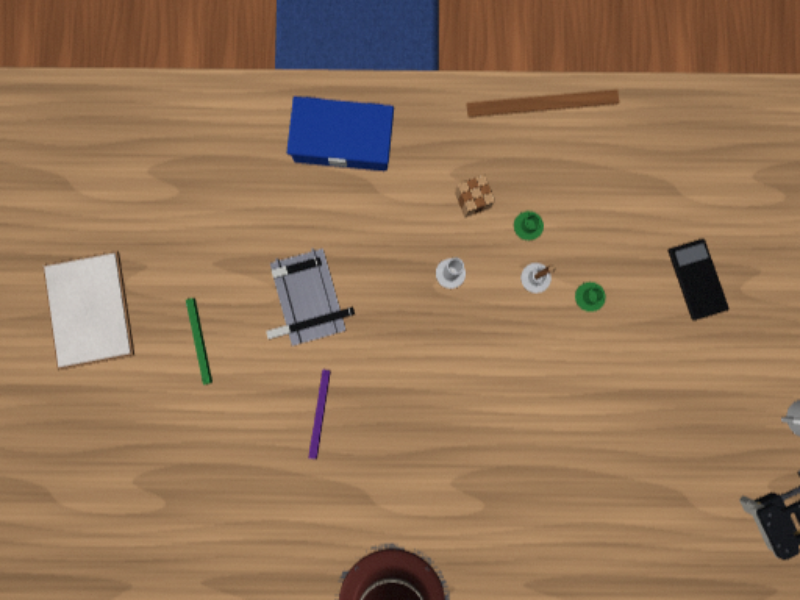

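View pics/side0.png

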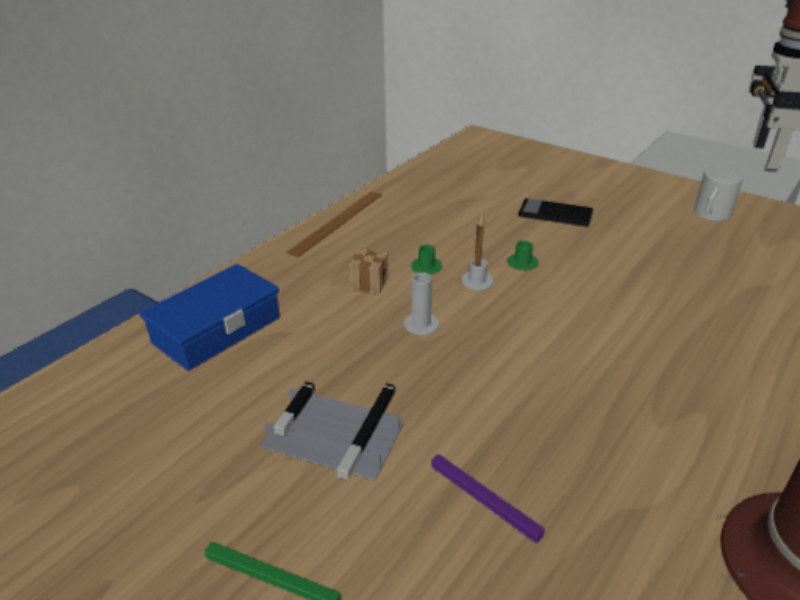

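The top picture shows these long-marker candidates, with pixels in the 512x384 picture:
- green bar at (128,218)
- purple bar at (206,268)
- black bar with a white cap on the tray rails at (197,208)
- short black marker at (187,173)

The pencil stands in the steel low pot at (341,180). The green pots are look-alikes, and the tall pot at (288,179) is empty. So I want the long marker at (197,208), going into the tall pot. Next I'll measure both and check a close crop.

```bash
python3 - <<'E'
from h import *
from scipy.spatial.transform import Rotation as Ro
im={};d={};W={}
for n in("top","side"):
    z=np.load(n+"0.npz"); im[n]=z["im"];d[n]=z["d"];W[n]=world(n,d[n])
    w=W[n]; m=(w[...,2]>.038)&(w[...,2]<.055)&(abs(w[...,0]-.53)<.06)&(abs(w[...,1]-.17)<.12)
    k,lab,st,_=cv2.connectedComponentsWithStats(m.astype(np.uint8)); b=1+np.argmax(st[1:,4]); m=lab==b
    p=w[m]; c,sz,a=cv2.minAreaRect((p[:,:2]*1000).astype(np.float32)); print(n,"marker",np.round(c,1),np.round(sz,1),a,p[:,2].mean(), p[:,2].max())
    bx=cv2.boxPoints((c,sz,a)); print(bx.round().tolist())
    for name,c0,zm in(("tall",(.62,-.105),.085),("low",(.613,-.27),.033)):
        m=(abs(w[...,2]-zm)<.012)&(np.hypot(w[...,0]-c0[0],w[...,1]-c0[1])<.03); p=w[m]
        if len(p)>3: (x,y),r=cv2.minEnclosingCircle((p[:,:2]*1000).astype(np.float32)); print(n,name,len(p),round(x,1),round(y,1),round(r,1),p[:,2].max())
s=robot.observe(); print(Ro.from_quat(s["eef_rot"]).as_matrix().round(3))
a=cv2.resize(im["top"][150:240,150:310],None,fx=5,fy=5,interpolation=3)[:, :800]
cv2.imwrite("pics/crop.png",a)
E
```

```text
top marker [522.9 157.8] [ 15.8 170.2] 16.635881423950195 0.0439133950954148 0.049170215542579325
[[491.0, 237.0], [540.0, 74.0], [555.0, 78.0], [506.0, 242.0]]
top tall 56 625.3 -112.3 16.1 0.09696282645305504
top low 55 617.5 -280.4 16.1 0.042171510293932936
side marker [526. 160.] [ 16.1 171.3] 16.27881622314453 0.044221699308600065 0.047691964765655584
[[494.0, 240.0], [542.0, 75.0], [558.0, 80.0], [510.0, 244.0]]
side tall 150 628.6 -109.5 18.8 0.09688413582689748
side low 104 620.3 -278.5 17.3 0.04497425482343182
[[ 0.4    0.     0.916]
 [-0.916  0.     0.4  ]
 [ 0.    -1.     0.   ]]
```

View pics/crop.png

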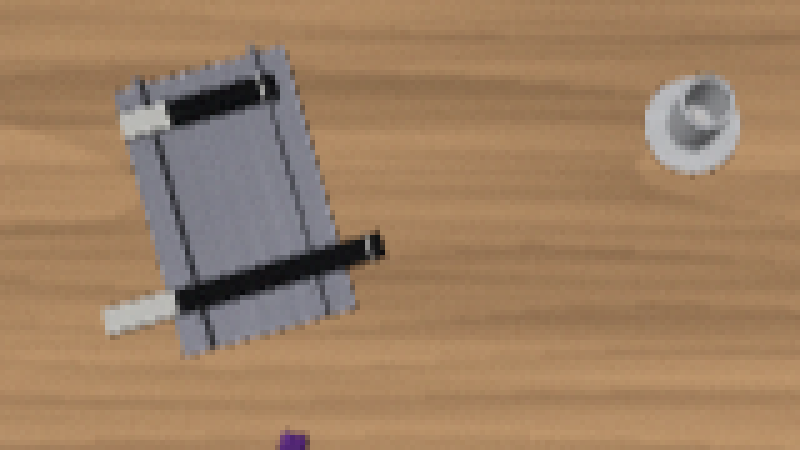

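The crop confirms the choice. The long marker, black with a white cap, runs from about (104,320) to (383,243) in crop pixels. The tall pot at (708,98) is empty. I'll grip near the black end with the tool tilted 40°, so that a later counter-tilt of 50° stands the marker upright.

```bash
cat >> h.py <<'E'
from scipy.spatial.transform import Rotation as Ro
def Rt(yaw,tilt):
    # yaw: world angle(deg) of tool z when tool is down; tilt: about tool x
    a=np.radians(yaw); z=np.array([np.cos(a),np.sin(a),0]); y=np.array([0,0,-1.]); x=np.cross(y,z)
    return Ro.from_matrix(np.c_[x,y,z])*Ro.from_euler("x",tilt,degrees=True)
def go(grip,R,s=None):
    s=s or robot.observe(); R0=Ro.from_quat(s["eef_rot"]); tcp=np.array(grip)+R.apply([0,.0188,0])
    print("shift mm",(R0.inv().apply(tcp-s["ee_pos"])*1000).round(1),"turn deg",np.degrees((R0.inv()*R).as_rotvec()).round(2), "tcp",tcp.round(3))
def st():
    s=robot.observe(); R=Ro.from_quat(s["eef_rot"]); print("clk",s["clock"],"q",np.round(s["qpos"],2),"tcp",np.round(s["ee_pos"],4),"grip",(s["ee_pos"]-R.apply([0,.0188,0])).round(4),"\ny",R.apply([0,1,0]).round(3),"z",R.apply([0,0,1]).round(3),"F",np.round(s["contact_force"],1),"w",round(s["gripper_width"]*93,1))
E
python3 - <<'E'
from h import *
ax=np.array([np.cos(np.radians(106.45)),np.sin(np.radians(106.45))])
g=np.r_[np.array([.5245,.159])-.062*ax,.0375]; print(g)
go(g+[0,0,.15],Rt(106.45,0)); go(g+[0,0,.15],Rt(106.45,40)); go(g,Rt(106.45,40))
E
```

```text
[0.54205707 0.09953783 0.0375    ]
shift mm [-524.3   50.   536.6] turn deg [ -0.   -82.86   0.  ] tcp [0.542 0.1   0.169]
shift mm [-536.2   45.6  538.1] turn deg [ 32.67 -79.22  28.84] tcp [0.539 0.111 0.173]
shift mm [-536.2  195.6  538.1] turn deg [ 32.67 -79.22  28.84] tcp [0.539 0.111 0.023]
```

step_arm:
  plan:
    - {"x":-0.524,"y":0,"z":0.537,"ay":-82.86,"fingers":0.06}
    - {"x":-0.524,"y":0,"z":0.537,"ay":-82.86,"fingers":0.06}
    - {"x":-0.524,"y":0,"z":0.537,"ay":-82.86,"fingers":0.06}
    - {"x":-0.524,"y":0,"z":0.537,"ay":-82.86,"fingers":0.06}
    - {"x":-0.524,"y":0,"z":0.537,"ay":-82.86,"fingers":0.06}
    - {"x":-0.524,"y":0,"z":0.537,"ay":-82.86,"fingers":0.06}
    - {"x":-0.524,"y":0,"z":0.537,"ay":-82.86,"fingers":0.06}
    - {"x":-0.524,"y":0,"z":0.537,"ay":-82.86,"fingers":0.06}
    - {"x":-0.524,"y":0,"z":0.537,"ay":-82.86,"fingers":0.06}
    - {"x":-0.524,"y":0,"z":0.537,"ay":-82.86,"fingers":0.06}

```text
validation failed for argument at $.pl...
```

```bash
python3 - <<'E'
from h import *
st(); go([.542,.0995,.2],Rt(106.45,40))
E
```

```text
clk 0.8 q [ 1.13  0.61 -0.01  1.42  0.01  1.1  -0.04] tcp [ 0.2602 -0.5956  0.2187] grip [ 0.2602 -0.5956  0.2375] 
y [ 0.  0. -1.] z [0.916 0.4   0.   ] F [-0.5 -0.7 -0.7] w 93.4
shift mm [-536.2   33.1  538. ] turn deg [ 32.67 -79.22  28.84] tcp [0.539 0.111 0.186]
```

step_arm:
  plan:
    - {"x":-0.524,"y":0.0,"z":0.537,"ax":0.0,"ay":-82.86,"az":0.0,"fingers":0.06}
    - {"x":-0.524,"y":0.0,"z":0.537,"ax":0.0,"ay":-82.86,"az":0.0,"fingers":0.06}
    - {"x":-0.524,"y":0.0,"z":0.537,"ax":0.0,"ay":-82.86,"az":0.0,"fingers":0.06}
    - {"x":-0.524,"y":0.0,"z":0.537,"ax":0.0,"ay":-82.86,"az":0.0,"fingers":0.06}
    - {"x":-0.524,"y":0.0,"z":0.537,"ax":0.0,"ay":-82.86,"az":0.0,"fingers":0.06}
    - {"x":-0.524,"y":0.0,"z":0.537,"ax":0.0,"ay":-82.86,"az":0.0,"fingers":0.06}
    - {"x":-0.524,"y":0.0,"z":0.537,"ax":0.0,"ay":-82.86,"az":0.0,"fingers":0.06}
    - {"x":-0.524,"y":0.0,"z":0.537,"ax":0.0,"ay":-82.86,"az":0.0,"fingers":0.06}
    - {"x":-0.524,"y":0.0,"z":0.537,"ax":0.0,"ay":-82.86,"az":0.0,"fingers":0.06}
    - {"x":-0.524,"y":0.0,"z":0.537,"ax":0.0,"ay":-82.86,"az":0.0,"fingers":0.06}
  grip_force: 25

```text
clock: 1.63
ee_pos: [0.4175, -0.2079, 0.2192]
eef_rot: [0.707, 0.034, -0.034, -0.706]
contact_force: [0.6, -0.4, 0.2]
gripper_width: 0.646
```

```bash
python3 - <<'E'
from h import *
st(); go([.542,.0995,.2],Rt(106.45,40))
E
```

```text
clk 1.6333 q [ 0.72  0.36 -0.41  1.92  0.18  0.9   0.31] tcp [ 0.4175 -0.2079  0.2192] grip [ 0.4174 -0.2079  0.238 ] 
y [ 0.001 -0.001 -1.   ] z [-0.096  0.995 -0.001] F [ 0.6 -0.4  0.2] w 60.1
shift mm [151.3  33.4 305.8] turn deg [ 39.93 -10.45   3.85] tcp [0.539 0.111 0.186]
```

step_arm:
  plan:
    - {"x":0.151,"y":0.034,"z":0.306,"ax":39.93,"ay":-10.45,"az":3.85,"fingers":0.06}
    - {"x":0.151,"y":0.034,"z":0.306,"ax":39.93,"ay":-10.45,"az":3.85,"fingers":0.06}
    - {"x":0.151,"y":0.034,"z":0.306,"ax":39.93,"ay":-10.45,"az":3.85,"fingers":0.06}
    - {"x":0.151,"y":0.034,"z":0.306,"ax":39.93,"ay":-10.45,"az":3.85,"fingers":0.06}
    - {"x":0.151,"y":0.034,"z":0.306,"ax":39.93,"ay":-10.45,"az":3.85,"fingers":0.06}
    - {"x":0.151,"y":0.034,"z":0.306,"ax":39.93,"ay":-10.45,"az":3.85,"fingers":0.06}
    - {"x":0.151,"y":0.034,"z":0.306,"ax":39.93,"ay":-10.45,"az":3.85,"fingers":0.06}
    - {"x":0.151,"y":0.034,"z":0.306,"ax":39.93,"ay":-10.45,"az":3.85,"fingers":0.06}
    - {"x":0.151,"y":0.034,"z":0.306,"ax":39.93,"ay":-10.45,"az":3.85,"fingers":0.06}
    - {"x":0.151,"y":0.034,"z":0.306,"ax":39.93,"ay":-10.45,"az":3.85,"fingers":0.06}

```text
clock: 2.47
ee_pos: [0.539, 0.1133, 0.1853]
eef_rot: [-0.417, -0.061, 0.13, 0.898]
contact_force: [0.2, 0.6, -0.3]
gripper_width: 0.644
```

```bash
python3 - <<'E'
from h import *
st(); R=Rt(106.45,40); go([.542,.0995,.1],R);go([.542,.0995,.0375],R)
im,d=camera("side"); cv2.imwrite("pics/s1.png",cv2.resize(im[60:384,60:460],(800,648))[:600])
E
```

```text
clk 2.4667 q [ 0.51  0.75 -0.69  1.67 -0.27  1.02  0.38] tcp [0.539  0.1133 0.1853] grip [0.5424 0.1017 0.1996] 
y [-0.183  0.619 -0.764] z [-0.218  0.732  0.646] F [ 0.2  0.6 -0.3] w 59.9
shift mm [ -1.1  74.8 -65.9] turn deg [-0.21  0.1  -0.03] tcp [0.539 0.111 0.086]
shift mm [  -1.1  122.5 -106.2] turn deg [-0.21  0.1  -0.03] tcp [0.539 0.111 0.023]
```

View pics/s1.png

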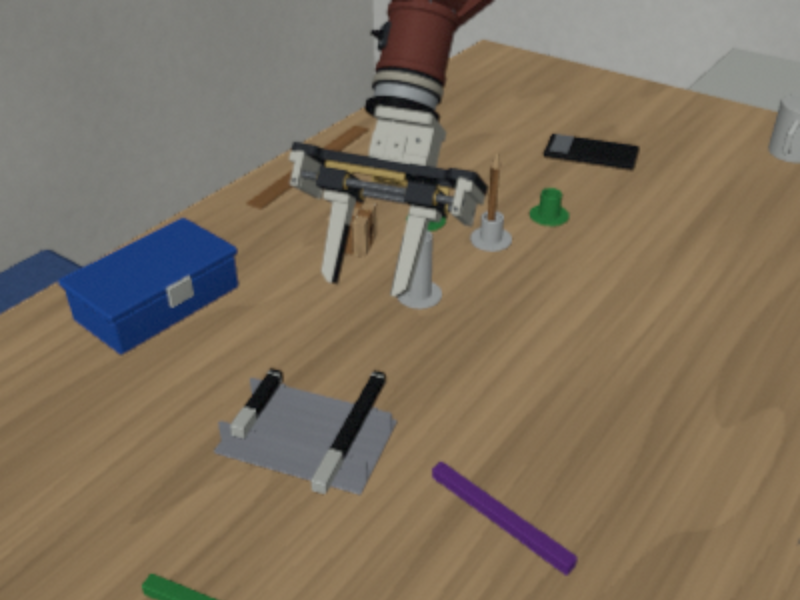

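The side picture shows the tilted gripper hovering on the black end's side. The marker is at (345,430) and nothing is in the way, so I descend.

step_arm:
  plan:
    - {"x":-0.001,"y":0.025,"z":-0.0225,"ax":0.0,"ay":0.0,"az":0.0,"fingers":0.06}
    - {"x":-0.001,"y":0.05,"z":-0.0445,"ax":0.0,"ay":0.0,"az":0.0,"fingers":0.06}
    - {"x":-0.001,"y":0.075,"z":-0.066,"ax":0.0,"ay":0.0,"az":0.0,"fingers":0.06}
    - {"x":-0.001,"y":0.095,"z":-0.083,"ax":0.0,"ay":0.0,"az":0.0,"fingers":0.06}
    - {"x":-0.001,"y":0.108,"z":-0.094,"ax":0.0,"ay":0.0,"az":0.0,"fingers":0.06}
    - {"x":-0.001,"y":0.117,"z":-0.1015,"ax":0.0,"ay":0.0,"az":0.0,"fingers":0.06}
    - {"x":-0.001,"y":0.1225,"z":-0.106,"ax":0.0,"ay":0.0,"az":0.0,"fingers":0.06}
    - {"x":-0.001,"y":0.1225,"z":-0.106,"ax":0.0,"ay":0.0,"az":0.0,"fingers":0.06}
    - {"x":-0.001,"y":0.1225,"z":-0.106,"ax":0.0,"ay":0.0,"az":0.0,"fingers":0.06}
    - {"x":-0.001,"y":0.1225,"z":-0.106,"ax":0.0,"ay":0.0,"az":0.0,"fingers":0.06}

```text
clock: 3.35
ee_pos: [0.54, 0.1062, 0.024]
eef_rot: [-0.418, -0.06, 0.127, 0.897]
contact_force: [0.3, 1.2, -0.5]
gripper_width: 0.645
```

```bash
python3 - <<'E'
from h import *
st(); R=Rt(106.45,40); go([.542,.0995,.0375],R)
im,d=camera("side"); cv2.imwrite("pics/s2.png",cv2.resize(im[180:330,120:320],(800,600),interpolation=3))
E
```

```text
clk 3.35 q [ 0.48  0.99 -0.63  1.75 -0.21  0.76  0.49] tcp [0.54   0.1062 0.024 ] grip [0.5433 0.0946 0.0384] 
y [-0.177  0.618 -0.766] z [-0.213  0.736  0.643] F [ 0.3  1.2 -0.5] w 60.0
shift mm [-0.   3.9  3.4] turn deg [-0.01 -0.21  0.29] tcp [0.539 0.111 0.023]
```

View pics/s2.png

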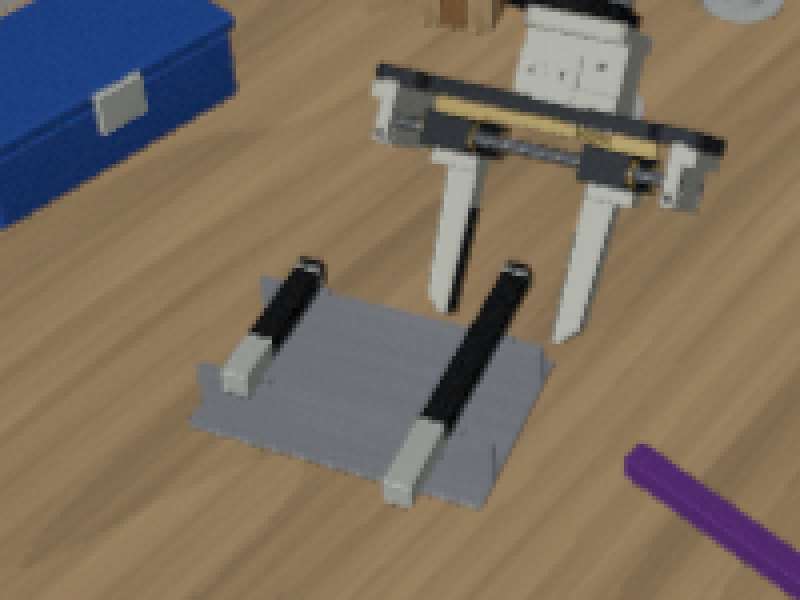

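The side crop shows the fingers straddling the black end, with the tips at (445,300) and (565,335) and the marker end at (517,270). I close.

step_arm:
  plan:
    - {"x":0.0,"y":0.002,"z":0.0,"ax":0.0,"ay":0.0,"az":0.0,"fingers":0.0}
    - {"x":0.0,"y":0.002,"z":0.0,"ax":0.0,"ay":0.0,"az":0.0,"fingers":0.0}
    - {"x":0.0,"y":0.002,"z":0.0,"ax":0.0,"ay":0.0,"az":0.0,"fingers":0.0}
    - {"x":0.0,"y":0.002,"z":0.0,"ax":0.0,"ay":0.0,"az":0.0,"fingers":0.0}
    - {"x":0.0,"y":0.002,"z":0.0,"ax":0.0,"ay":0.0,"az":0.0,"fingers":0.0}
    - {"x":0.0,"y":0.002,"z":0.0,"ax":0.0,"ay":0.0,"az":0.0,"fingers":0.0}
    - {"x":0.0,"y":0.002,"z":0.0,"ax":0.0,"ay":0.0,"az":0.0,"fingers":0.0}
    - {"x":0.0,"y":0.002,"z":0.0,"ax":0.0,"ay":0.0,"az":0.0,"fingers":0.0}
    - {"x":0.0,"y":0.002,"z":0.0,"ax":0.0,"ay":0.0,"az":0.0,"fingers":0.0}
    - {"x":0.0,"y":0.002,"z":0.0,"ax":0.0,"ay":0.0,"az":0.0,"fingers":0.0}
  grip_force: 30

```text
clock: 4.23
ee_pos: [0.5388, 0.1076, 0.0211]
eef_rot: [-0.418, -0.059, 0.127, 0.898]
contact_force: [-0.7, -1.3, -0.3]
gripper_width: 0.162
```

```bash
python3 - <<'E'
from h import *
st(); s=robot.observe(); R0=Ro.from_quat(s["eef_rot"])
print("up 0.16 in tool:",R0.inv().apply([0,0,.16]).round(4))
E
```

```text
clk 4.2333 q [ 0.48  1.   -0.63  1.75 -0.21  0.75  0.49] tcp [0.5388 0.1076 0.0211] grip [0.5421 0.096  0.0355] 
y [-0.179  0.618 -0.765] z [-0.212  0.735  0.644] F [-0.7 -1.3 -0.3] w 15.0
up 0.16 in tool: [-1.000e-04 -1.225e-01  1.030e-01]
```

Gripped at an opening of 15 mm, which is the marker's width. Next is a straight lift.

step_arm:
  plan:
    - {"x":0.0,"y":-0.012,"z":0.01,"ax":0.0,"ay":0.0,"az":0.0,"fingers":0.0}
    - {"x":0.0,"y":-0.03,"z":0.025,"ax":0.0,"ay":0.0,"az":0.0,"fingers":0.0}
    - {"x":0.0,"y":-0.05,"z":0.042,"ax":0.0,"ay":0.0,"az":0.0,"fingers":0.0}
    - {"x":0.0,"y":-0.072,"z":0.0605,"ax":0.0,"ay":0.0,"az":0.0,"fingers":0.0}
    - {"x":0.0,"y":-0.094,"z":0.079,"ax":0.0,"ay":0.0,"az":0.0,"fingers":0.0}
    - {"x":0.0,"y":-0.116,"z":0.0975,"ax":0.0,"ay":0.0,"az":0.0,"fingers":0.0}
    - {"x":0.0,"y":-0.138,"z":0.116,"ax":0.0,"ay":0.0,"az":0.0,"fingers":0.0}
    - {"x":0.0,"y":-0.16,"z":0.1345,"ax":0.0,"ay":0.0,"az":0.0,"fingers":0.0}
    - {"x":0.0,"y":-0.175,"z":0.147,"ax":0.0,"ay":0.0,"az":0.0,"fingers":0.0}
    - {"x":0.0,"y":-0.175,"z":0.147,"ax":0.0,"ay":0.0,"az":0.0,"fingers":0.0}

```text
clock: 5.07
ee_pos: [0.5407, 0.1087, 0.2542]
eef_rot: [-0.418, -0.063, 0.126, 0.897]
contact_force: [0.3, 0.9, 0.4]
gripper_width: 0.16
```

```bash
python3 - <<'E'
from h import *
st(); R=Rt(106.45,-50); go([.56,.0,.30],R); go([.627,-.111,.30],R); go([.627,-.111,.30],Rt(80,-50))
E
```

```text
clk 5.0667 q [ 0.52  0.67 -0.71  1.6  -0.3   1.15  0.33] tcp [0.5407 0.1087 0.2542] grip [0.5439 0.0971 0.2686] 
y [-0.173  0.618 -0.767] z [-0.218  0.735  0.642] F [0.3 0.9 0.4] w 14.9
shift mm [ -11.3 -105.7  -73.5] turn deg [-89.95  -0.38   0.44] tcp [ 0.564 -0.014  0.288]
shift mm [  22.2 -185.9 -169.7] turn deg [-89.95  -0.38   0.44] tcp [ 0.631 -0.125  0.288]
shift mm [  15.7 -185.  -168.5] turn deg [-88.34  28.84   3.  ] tcp [ 0.624 -0.125  0.288]
```

step_arm:
  plan:
    - {"x":-0.001,"y":-0.011,"z":-0.007,"ax":-9.0,"ay":0.0,"az":0.0,"fingers":0.0}
    - {"x":-0.002,"y":-0.021,"z":-0.015,"ax":-18.0,"ay":0.0,"az":0.0,"fingers":0.0}
    - {"x":-0.003,"y":-0.032,"z":-0.022,"ax":-27.0,"ay":0.0,"az":0.0,"fingers":0.0}
    - {"x":-0.004,"y":-0.042,"z":-0.029,"ax":-36.0,"ay":0.0,"az":0.0,"fingers":0.0}
    - {"x":-0.006,"y":-0.053,"z":-0.037,"ax":-45.0,"ay":0.0,"az":0.0,"fingers":0.0}
    - {"x":-0.007,"y":-0.063,"z":-0.044,"ax":-54.0,"ay":0.0,"az":0.0,"fingers":0.0}
    - {"x":-0.008,"y":-0.074,"z":-0.051,"ax":-63.0,"ay":0.0,"az":0.0,"fingers":0.0}
    - {"x":-0.009,"y":-0.085,"z":-0.059,"ax":-72.0,"ay":0.0,"az":0.0,"fingers":0.0}
    - {"x":-0.01,"y":-0.095,"z":-0.066,"ax":-81.0,"ay":0.0,"az":0.0,"fingers":0.0}
    - {"x":-0.011,"y":-0.106,"z":-0.073,"ax":-89.95,"ay":0.0,"az":0.0,"fingers":0.0}

```text
clock: 5.9
ee_pos: [0.5629, -0.0144, 0.2841]
eef_rot: [0.865, 0.124, -0.069, -0.481]
contact_force: [0.3, 0.3, -1.3]
gripper_width: 0.161
```

```bash
python3 - <<'E'
from h import *
st(); R=Rt(106.45,-50); go([.60,-.06,.30],R); go([.627,-.111,.28],R)
E
```

```text
clk 5.9 q [-0.15  0.43 -0.25  1.72  0.72  1.17 -0.45] tcp [ 0.5629 -0.0144  0.2841] grip [ 0.5601 -0.0049  0.3001] 
y [ 0.148 -0.507 -0.849] z [-0.238  0.815 -0.528] F [ 0.3  0.3 -1.3] w 14.9
shift mm [ 22.9  32.9 -60.2] turn deg [-18.13  -0.16  -0.12] tcp [ 0.604 -0.074  0.288]
shift mm [ 34.6  79.8 -97.6] turn deg [-18.13  -0.16  -0.12] tcp [ 0.631 -0.125  0.268]
```

step_arm:
  plan:
    - {"x":0.006,"y":0.013,"z":-0.016,"ax":-6.0,"ay":0.0,"az":0.0,"fingers":0.0}
    - {"x":0.012,"y":0.027,"z":-0.033,"ax":-12.0,"ay":0.0,"az":0.0,"fingers":0.0}
    - {"x":0.017,"y":0.04,"z":-0.049,"ax":-18.1,"ay":-0.2,"az":-0.1,"fingers":0.0}
    - {"x":0.023,"y":0.053,"z":-0.065,"ax":-18.1,"ay":-0.2,"az":-0.1,"fingers":0.0}
    - {"x":0.029,"y":0.066,"z":-0.081,"ax":-18.1,"ay":-0.2,"az":-0.1,"fingers":0.0}
    - {"x":0.0346,"y":0.0798,"z":-0.0976,"ax":-18.1,"ay":-0.2,"az":-0.1,"fingers":0.0}
    - {"x":0.0346,"y":0.0798,"z":-0.0976,"ax":-18.1,"ay":-0.2,"az":-0.1,"fingers":0.0}
    - {"x":0.0346,"y":0.0798,"z":-0.0976,"ax":-18.1,"ay":-0.2,"az":-0.1,"fingers":0.0}
    - {"x":0.0346,"y":0.0798,"z":-0.0976,"ax":-18.1,"ay":-0.2,"az":-0.1,"fingers":0.0}
    - {"x":0.0346,"y":0.0798,"z":-0.0976,"ax":-18.1,"ay":-0.2,"az":-0.1,"fingers":0.0}

```text
clock: 6.73
ee_pos: [0.6306, -0.1234, 0.2663]
eef_rot: [0.929, 0.134, -0.051, -0.342]
contact_force: [-0.1, 0.2, -0.8]
gripper_width: 0.156
```

```bash
python3 - <<'E'
from h import *
st(); R=Rt(106.45,-50); go([.627,-.111,.28],R)
im,d=camera("side"); W=world("side",d); np.savez("s3.npz",im=im,d=d)
cv2.imwrite("pics/s3.png",cv2.resize(im[60:240,180:360],(600,600),interpolation=3))
# marker points by height
for z in np.arange(.13,.26,.015):
    m=(abs(W[...,2]-z)<.006)&(np.hypot(W[...,0]-.63,W[...,1]+.108)<.03)
    if m.sum(): print(round(z,3),m.sum(),W[m].mean(0).round(4), np.ptp(W[m][:,0]).round(3))
m=(np.hypot(W[...,0]-.63,W[...,1]+.108)<.03)&(W[...,2]>.1); print("min z",W[m][:,2].min())
im,d=camera("top"); W=world("top",d); np.savez("t3.npz",im=im,d=d)
cv2.imwrite("pics/t3.png",cv2.resize(im[130:220,240:360],(800,600),interpolation=3))
E
```

```text
clk 6.7333 q [-0.16  0.57 -0.11  1.73  1.07  1.14 -0.6 ] tcp [ 0.6306 -0.1234  0.2663] grip [ 0.6266 -0.1097  0.2785] 
y [ 0.215 -0.73  -0.649] z [-0.186  0.621 -0.761] F [-0.1  0.2 -0.8] w 14.5
shift mm [ 0.1  0.1 -2.2] turn deg [-0.43  0.13 -0.05] tcp [ 0.631 -0.125  0.268]
0.13 19 [ 0.6229 -0.1008  0.1325] 0.014
0.145 33 [ 0.623  -0.101   0.1449] 0.015
0.16 34 [ 0.6236 -0.1009  0.1601] 0.015
0.175 32 [ 0.6229 -0.1018  0.1749] 0.013
0.19 30 [ 0.6225 -0.1015  0.1902] 0.012
0.205 32 [ 0.6227 -0.1016  0.2054] 0.015
0.22 32 [ 0.6233 -0.1014  0.22  ] 0.013
0.235 37 [ 0.6227 -0.103   0.2357] 0.014
0.25 39 [ 0.6228 -0.1031  0.2497] 0.013
min z 0.12858154317226853
```

View pics/s3.png

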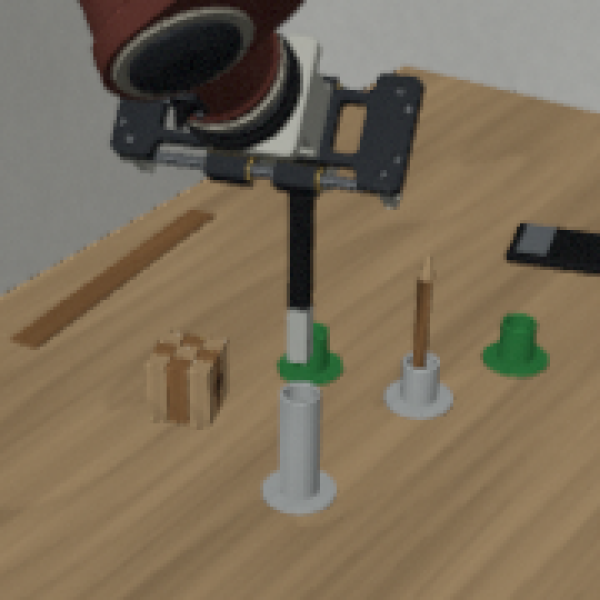

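The side crop shows the marker hanging upright with its cap end at (299,360), just above the tall pot's mouth at (300,392). I'll compare the two axes in the same camera.

```bash
python3 - <<'E'
from h import *
from scipy.optimize import least_squares as LS
z=np.load("side0.npz"); W=world("side",z["d"])
m=(W[...,2]>.02)&(W[...,2]<.09)&(np.hypot(W[...,0]-.627,W[...,1]+.11)<.03); p=W[m][:,:2]
cam=np.array([.106,.642]); v=(cam-[.627,-.11]); v/=np.linalg.norm(v)
r=LS(lambda c:np.hypot(*(p-c).T)-.016,[.627,-.11],loss="soft_l1",f_scale=.001); print("pot side",r.x,m.sum(),np.sqrt(np.mean(r.fun**2)))
# marker: distance to square outline, fixed yaw
s3=np.load("s3.npz"); W=world("side",s3["d"])
s=robot.observe(); a=np.radians(106.45); e1=np.array([np.cos(a),np.sin(a)]); e2=np.array([-e1[1],e1[0]])
for lo,hi in((.13,.17),(.17,.21),(.21,.25)):
    m=(W[...,2]>lo)&(W[...,2]<hi)&(np.hypot(W[...,0]-.63,W[...,1]+.108)<.025); q=W[m][:,:2]
    f=lambda c:np.maximum(abs((q-c)@e1),abs((q-c)@e2))-.0075
    r=LS(f,[.6264,-.1056],loss="soft_l1",f_scale=.001); print("marker",lo,r.x,m.sum(),np.sqrt(np.mean(r.fun**2)))
# top camera check: pot rim
for n in("top0","t3"):
    z=np.load(n+".npz"); W=world("top",z["d"]); m=(abs(W[...,2]-.095)<.006)&(np.hypot(W[...,0]-.626,W[...,1]+.111)<.025); p=W[m][:,:2]
    if m.sum()>5: r=LS(lambda c:np.hypot(*(p-c).T)-.01425,[.626,-.111]); print(n,r.x,m.sum())
# side image columns
im0=np.load("side0.npz")["im"].astype(int)
print("pix pot mouth",pix("side",[.627,-.109,.097]))
E
```

```text
pot side [ 0.62924363 -0.11152616] 294 0.0017584007265495575
marker 0.13 [ 0.62598824 -0.10615489] 116 0.0011111124562035088
marker 0.17 [ 0.62668256 -0.10662939] 105 0.0012663887789214111
marker 0.21 [ 0.62680457 -0.10731863] 113 0.0011082585603197428
top0 [ 0.62495264 -0.11196021] 39
t3 [ 0.62515678 -0.11235478] 9
pix pot mouth (np.float64(269.9362270789154), np.float64(177.30242967713536))
```

```bash
python3 - <<'E'
from h import *
st(); R=Ro.from_quat(robot.observe()["eef_rot"])*Ro.from_euler("x",-1.2,degrees=True); go([.6276,-.112,.265],R)
E
```

```text
clk 6.8333 q [-0.16  0.57 -0.11  1.73  1.07  1.14 -0.6 ] tcp [ 0.6308 -0.1236  0.2668] grip [ 0.6267 -0.1099  0.279 ] 
y [ 0.215 -0.731 -0.648] z [-0.185  0.621 -0.762] F [-0.8 -0.1 -0.6] w 14.5
shift mm [ 0.3 10.8  8.8] turn deg [-1.2  0.  -0. ] tcp [ 0.632 -0.126  0.253]
```

step_arm:
  plan:
    - {"x":0.0003,"y":0.003,"z":0.002,"ax":-0.4,"ay":0.0,"az":0.0,"fingers":0.0}
    - {"x":0.0003,"y":0.006,"z":0.005,"ax":-0.8,"ay":0.0,"az":0.0,"fingers":0.0}
    - {"x":0.0003,"y":0.0108,"z":0.0088,"ax":-1.2,"ay":0.0,"az":0.0,"fingers":0.0}
    - {"x":0.0003,"y":0.0108,"z":0.0088,"ax":-1.2,"ay":0.0,"az":0.0,"fingers":0.0}
    - {"x":0.0003,"y":0.0108,"z":0.0088,"ax":-1.2,"ay":0.0,"az":0.0,"fingers":0.0}
    - {"x":0.0003,"y":0.0108,"z":0.0088,"ax":-1.2,"ay":0.0,"az":0.0,"fingers":0.0}
    - {"x":0.0003,"y":0.0108,"z":0.0088,"ax":-1.2,"ay":0.0,"az":0.0,"fingers":0.0}
    - {"x":0.0003,"y":0.0108,"z":0.0088,"ax":-1.2,"ay":0.0,"az":0.0,"fingers":0.0}
    - {"x":0.0003,"y":0.0108,"z":0.0088,"ax":-1.2,"ay":0.0,"az":0.0,"fingers":0.0}
    - {"x":0.0003,"y":0.0108,"z":0.0088,"ax":-1.2,"ay":0.0,"az":0.0,"fingers":0.0}

```text
clock: 7.67
ee_pos: [0.6318, -0.1276, 0.2535]
eef_rot: [0.933, 0.134, -0.048, -0.331]
contact_force: [0.3, -0.6, -0.1]
gripper_width: 0.16
```

```bash
cat >> h.py <<'E'
from scipy.optimize import least_squares as LS
e1=np.array([np.cos(np.radians(106.45)),np.sin(np.radians(106.45))]); e2=np.array([e1[1],-e1[0]])
def marker(W):
    for lo,hi in((.115,.155),(.155,.195),(.195,.235)):
        m=(W[...,2]>lo)&(W[...,2]<hi)&(np.hypot(W[...,0]-.63,W[...,1]+.108)<.025); q=W[m][:,:2]
        r=LS(lambda c:np.maximum(abs((q-c)@e1),abs((q-c)@e2))-.0075,[.6275,-.108],loss="soft_l1",f_scale=.001); print("marker",lo,r.x.round(4),"n,e1",(r.x@e2).round(4),(r.x@e1).round(4),m.sum())
E
python3 - <<'E'
from h import *
st(); print("pot side n,e1",np.array([.6292,-.1115])@e2,np.array([.6292,-.1115])@e1)
D=[]
for i in range(4): im,d=camera("side"); D.append(d)
d=np.median(D,0); W=world("side",d); marker(W)
m=(np.hypot(W[...,0]-.63,W[...,1]+.108)<.03)&(W[...,2]>.1); print("min z",W[m][:,2].min())
cv2.imwrite("pics/s4.png",cv2.resize(im[130:220,220:320],(660,594),interpolation=3))
s=robot.observe();R0=Ro.from_quat(s["eef_rot"]); print("down 100 in tool",R0.inv().apply([0,0,-.1]),"e1 10:",R0.inv().apply([*e1*.01,0]),"n 10",R0.inv().apply([*e2*.01,0]))
E
```

```text
clk 7.6667 q [-0.17  0.59 -0.09  1.75  1.1   1.13 -0.64] tcp [ 0.6318 -0.1276  0.2535] grip [ 0.6277 -0.1136  0.2653] 
y [ 0.217 -0.745 -0.631] z [-0.178  0.605 -0.776] F [ 0.3 -0.6 -0.1] w 14.9
pot side n,e1 0.5718706910458057 -0.28511191262869506
marker 0.115 [ 0.6284 -0.1128] n,e1 0.5707 -0.2862 108
marker 0.155 [ 0.6282 -0.1126] n,e1 0.5707 -0.2859 118
marker 0.195 [ 0.6281 -0.112 ] n,e1 0.5706 -0.2853 119
min z 0.11496551004747411
down 100 in tool [0.00013981 0.06312078 0.07756125] e1 10: [-1.85710777e-05 -7.75610319e-03  6.31209303e-03] n 10 [ 9.99997298e-03 -2.32290629e-05  8.78197863e-07]
```

View pics/s4.png

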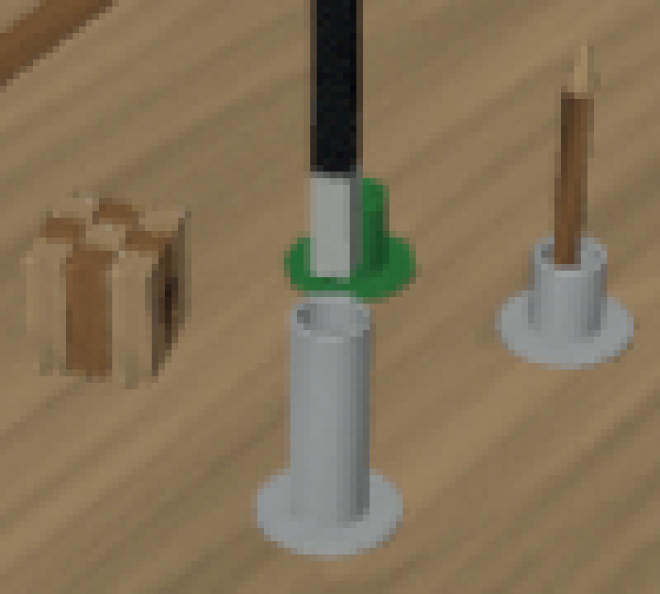

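The side crop shows the cap at column 335 and the pot's axis at column 331, about 1.8 mm apart. The depth fit agrees: about +1 mm is needed along the jaw axis and about +0.8 mm along e1. I'll correct that and lower 40 mm.

step_arm:
  plan:
    - {"x":0.001,"y":-0.0006,"z":0.0005,"ax":0.0,"ay":0.0,"az":0.0,"fingers":0.0}
    - {"x":0.001,"y":-0.0006,"z":0.0005,"ax":0.0,"ay":0.0,"az":0.0,"fingers":0.0}
    - {"x":0.001,"y":-0.0006,"z":0.0005,"ax":0.0,"ay":0.0,"az":0.0,"fingers":0.0}
    - {"x":0.001,"y":0.0025,"z":0.0044,"ax":0.0,"ay":0.0,"az":0.0,"fingers":0.0}
    - {"x":0.001,"y":0.0057,"z":0.0083,"ax":0.0,"ay":0.0,"az":0.0,"fingers":0.0}
    - {"x":0.001,"y":0.0089,"z":0.0121,"ax":0.0,"ay":0.0,"az":0.0,"fingers":0.0}
    - {"x":0.001,"y":0.012,"z":0.016,"ax":0.0,"ay":0.0,"az":0.0,"fingers":0.0}
    - {"x":0.001,"y":0.0162,"z":0.0212,"ax":0.0,"ay":0.0,"az":0.0,"fingers":0.0}
    - {"x":0.001,"y":0.0204,"z":0.0263,"ax":0.0,"ay":0.0,"az":0.0,"fingers":0.0}
    - {"x":0.001,"y":0.0246,"z":0.0315,"ax":0.0,"ay":0.0,"az":0.0,"fingers":0.0}

```text
clock: 8.7
ee_pos: [0.6323, -0.1265, 0.2124]
eef_rot: [0.933, 0.134, -0.049, -0.331]
contact_force: [-0.8, -0.3, -0.8]
gripper_width: 0.16
```

```bash
python3 - <<'E'
from h import *
st()
im,d=camera("side"); W=world("side",d); marker(W)
cv2.imwrite("pics/s5.png",cv2.resize(im[100:220,210:330],(600,600),interpolation=3))
s=robot.observe();R0=Ro.from_quat(s["eef_rot"]); print("down 100 in tool",R0.inv().apply([0,0,-.1]),s["moment"])
E
```

```text
clk 8.7 q [-0.18  0.65 -0.08  1.78  1.14  1.08 -0.73] tcp [ 0.6323 -0.1265  0.2124] grip [ 0.6283 -0.1125  0.2243] 
y [ 0.217 -0.745 -0.631] z [-0.179  0.605 -0.776] F [-0.8 -0.3 -0.8] w 14.9
marker 0.115 [ 0.6289 -0.1116] n,e1 0.5715 -0.2851 91
marker 0.155 [ 0.6289 -0.111 ] n,e1 0.5717 -0.2846 105
marker 0.195 [ 0.626  -0.1109] n,e1 0.569 -0.2836 17
down 100 in tool [0.00044743 0.06320378 0.07749246] [0.8104631  0.16031588 0.00286212]
```

View pics/s5.png

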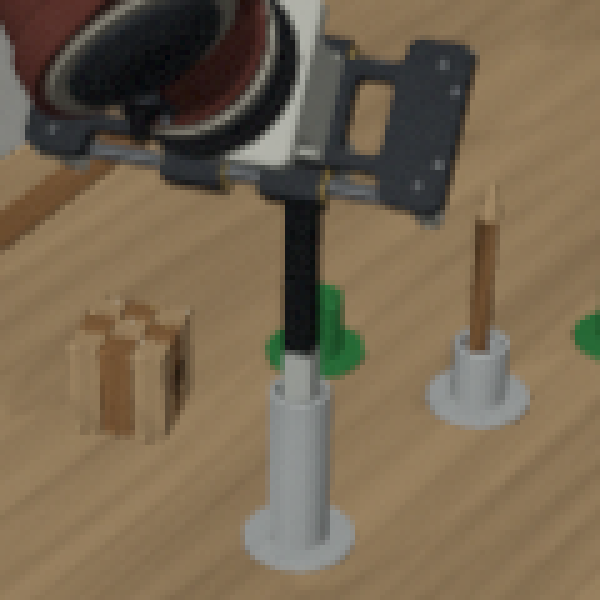

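The cap is inside the mouth at (302,385), centred and with no contact force. I'll lower 66 mm more.

step_arm:
  plan:
    - {"x":0.0,"y":0.0051,"z":0.0062,"ax":0.0,"ay":0.0,"az":0.0,"fingers":0.0}
    - {"x":0.0,"y":0.0101,"z":0.0124,"ax":0.0,"ay":0.0,"az":0.0,"fingers":0.0}
    - {"x":0.0,"y":0.0152,"z":0.0186,"ax":0.0,"ay":0.0,"az":0.0,"fingers":0.0}
    - {"x":0.0,"y":0.0202,"z":0.0248,"ax":0.0,"ay":0.0,"az":0.0,"fingers":0.0}
    - {"x":0.0,"y":0.0253,"z":0.031,"ax":0.0,"ay":0.0,"az":0.0,"fingers":0.0}
    - {"x":0.0,"y":0.0297,"z":0.0364,"ax":0.0,"ay":0.0,"az":0.0,"fingers":0.0}
    - {"x":0.0,"y":0.0335,"z":0.0411,"ax":0.0,"ay":0.0,"az":0.0,"fingers":0.0}
    - {"x":0.0,"y":0.0367,"z":0.045,"ax":0.0,"ay":0.0,"az":0.0,"fingers":0.0}
    - {"x":0.0,"y":0.0395,"z":0.0484,"ax":0.0,"ay":0.0,"az":0.0,"fingers":0.0}
    - {"x":0.0,"y":0.0417,"z":0.0511,"ax":0.0,"ay":0.0,"az":0.0,"fingers":0.0}

```text
clock: 9.58
ee_pos: [0.6324, -0.1266, 0.1468]
eef_rot: [0.933, 0.134, -0.048, -0.331]
contact_force: [0.1, 0.3, -0.8]
gripper_width: 0.157
```

```bash
python3 - <<'E'
from h import *
st(); print(robot.observe()["moment"])
E
```

```text
clk 9.5833 q [-0.19  0.74 -0.06  1.83  1.22  1.02 -0.88] tcp [ 0.6324 -0.1266  0.1468] grip [ 0.6283 -0.1126  0.1587] 
y [ 0.217 -0.745 -0.631] z [-0.179  0.605 -0.776] F [ 0.1  0.3 -0.8] w 14.6
[0.77165603 0.14955423 0.01475147]
```

step_arm:
  plan:
    - {"x":0.0,"y":0.0,"z":0.0,"ax":0.0,"ay":0.0,"az":0.0,"fingers":0.045}
    - {"x":0.0,"y":0.0,"z":0.0,"ax":0.0,"ay":0.0,"az":0.0,"fingers":0.045}
    - {"x":0.0,"y":0.0,"z":0.0,"ax":0.0,"ay":0.0,"az":0.0,"fingers":0.045}
    - {"x":0.0,"y":0.0,"z":0.0,"ax":0.0,"ay":0.0,"az":0.0,"fingers":0.045}
    - {"x":0.0,"y":0.0,"z":0.0,"ax":0.0,"ay":0.0,"az":0.0,"fingers":0.045}
    - {"x":0.0,"y":0.0,"z":0.0,"ax":0.0,"ay":0.0,"az":0.0,"fingers":0.045}
    - {"x":0.0,"y":0.0,"z":0.0,"ax":0.0,"ay":0.0,"az":0.0,"fingers":0.045}
    - {"x":0.0,"y":0.0,"z":0.0,"ax":0.0,"ay":0.0,"az":0.0,"fingers":0.045}
    - {"x":0.0,"y":0.0,"z":0.0,"ax":0.0,"ay":0.0,"az":0.0,"fingers":0.045}
    - {"x":0.0,"y":0.0,"z":0.0,"ax":0.0,"ay":0.0,"az":0.0,"fingers":0.045}

```text
clock: 10.42
ee_pos: [0.6323, -0.1266, 0.1474]
eef_rot: [0.933, 0.134, -0.048, -0.331]
contact_force: [-0.2, -0.6, -0.5]
gripper_width: 0.482
```

step_arm:
  plan:
    - {"x":0.0,"y":-0.01,"z":0.0,"ax":0.0,"ay":0.0,"az":0.0,"fingers":0.045}
    - {"x":0.0,"y":-0.025,"z":0.0,"ax":0.0,"ay":0.0,"az":0.0,"fingers":0.045}
    - {"x":0.0,"y":-0.04,"z":0.0,"ax":0.0,"ay":0.0,"az":0.0,"fingers":0.045}
    - {"x":0.0,"y":-0.055,"z":0.0,"ax":0.0,"ay":0.0,"az":0.0,"fingers":0.045}
    - {"x":0.0,"y":-0.075,"z":0.0,"ax":0.0,"ay":0.0,"az":0.0,"fingers":0.045}
    - {"x":0.0,"y":-0.095,"z":0.0,"ax":0.0,"ay":0.0,"az":0.0,"fingers":0.045}
    - {"x":0.0,"y":-0.115,"z":0.0,"ax":0.0,"ay":0.0,"az":0.0,"fingers":0.045}
    - {"x":0.0,"y":-0.135,"z":0.0,"ax":0.0,"ay":0.0,"az":0.0,"fingers":0.045}
    - {"x":0.0,"y":-0.155,"z":0.0,"ax":0.0,"ay":0.0,"az":0.0,"fingers":0.045}
    - {"x":0.0,"y":-0.155,"z":0.0,"ax":0.0,"ay":0.0,"az":0.0,"fingers":0.045}

```text
clock: 11.25
ee_pos: [0.5996, -0.0047, 0.2478]
eef_rot: [0.931, 0.138, -0.047, -0.334]
contact_force: [0.7, -0.1, 0.5]
gripper_width: 0.483
```

```bash
python3 - <<'E'
from h import *
st()
im,d=camera("side"); W=world("side",d); np.savez("s6.npz",im=im,d=d)
w=W; m=(np.hypot(w[...,0]-.63,w[...,1]+.112)<.03)&(w[...,2]>.1)&(w[...,2]<.19); print("top z",np.sort(w[m][:,2])[-5:], m.sum())
for lo in(.105,.13,.155):
    k=m&(abs(w[...,2]-lo-.01)<.012); print(lo,w[k].mean(0).round(4))
cv2.imwrite("pics/s6.png",cv2.resize(im[60:360,112:512],(800,600)))
E
```

```text
clk 11.25 q [-0.36  0.6  -0.14  1.75  1.01  1.27 -0.76] tcp [ 0.5996 -0.0047  0.2478] grip [0.5953 0.0092 0.2598] 
y [ 0.227 -0.739 -0.635] z [-0.18   0.609 -0.773] F [ 0.7 -0.1  0.5] w 44.9
top z [0.15644394 0.15755243 0.15870387 0.1590234  0.16058721] 157
0.105 [ 0.6244 -0.1073  0.1153]
0.13 [ 0.625  -0.1072  0.1401]
0.155 [ 0.6239 -0.1053  0.1563]
```

View pics/s6.png

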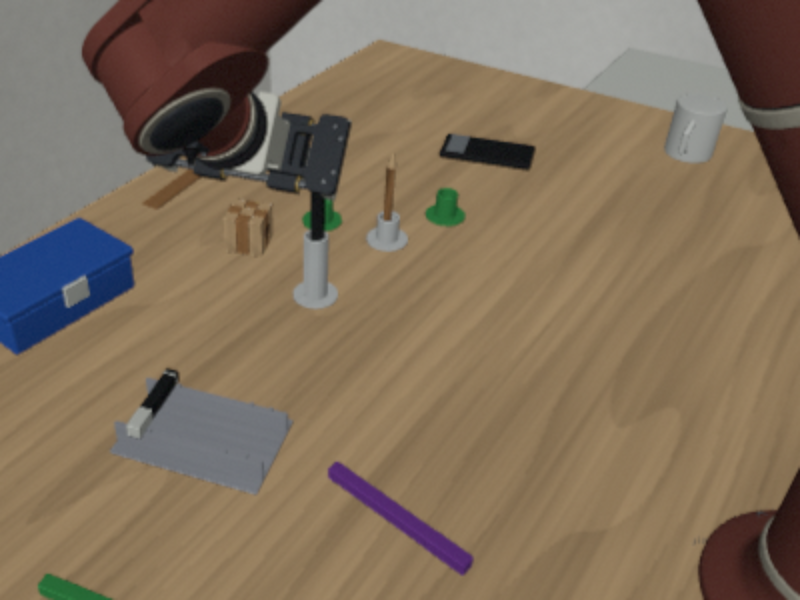

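The marker stands upright in the tall pot at (317,215), and the pencil, cube and short marker are in place. The gripper hides the marker's top, so I'll retreat further and check its height.

step_arm:
  plan:
    - {"x":0.0,"y":-0.02,"z":0.0,"ax":0.0,"ay":0.0,"az":0.0,"fingers":0.045}
    - {"x":0.0,"y":-0.04,"z":0.0,"ax":0.0,"ay":0.0,"az":0.0,"fingers":0.045}
    - {"x":0.0,"y":-0.06,"z":0.0,"ax":0.0,"ay":0.0,"az":0.0,"fingers":0.045}
    - {"x":-0.02,"y":-0.08,"z":-0.02,"ax":0.0,"ay":0.0,"az":0.0,"fingers":0.045}
    - {"x":-0.04,"y":-0.1,"z":-0.04,"ax":0.0,"ay":0.0,"az":0.0,"fingers":0.045}
    - {"x":-0.06,"y":-0.11,"z":-0.05,"ax":0.0,"ay":0.0,"az":0.0,"fingers":0.045}
    - {"x":-0.08,"y":-0.12,"z":-0.06,"ax":0.0,"ay":0.0,"az":0.0,"fingers":0.045}
    - {"x":-0.08,"y":-0.12,"z":-0.06,"ax":0.0,"ay":0.0,"az":0.0,"fingers":0.045}
    - {"x":-0.08,"y":-0.12,"z":-0.06,"ax":0.0,"ay":0.0,"az":0.0,"fingers":0.045}
    - {"x":-0.08,"y":-0.12,"z":-0.06,"ax":0.0,"ay":0.0,"az":0.0,"fingers":0.045}

```text
clock: 12.13
ee_pos: [0.5068, 0.0187, 0.3669]
eef_rot: [0.933, 0.133, -0.049, -0.331]
contact_force: [-0.1, -0.5, 0.6]
gripper_width: 0.483
```

```bash
python3 - <<'E'
from h import *
st()
for n in("side","top"):
    im,d=camera(n); w=world(n,d); z0=np.load(n+"0.npz"); 
    m=(np.hypot(w[...,0]-.628,w[...,1]+.112)<.025)&(w[...,2]>.1)&(w[...,2]<.23); print(n,"top z",np.sort(w[m][:,2])[-6:].round(4), m.sum(), w[m].mean(0).round(4))
    W0=world(n,z0["d"])
    for q in("short_marker","stored_pencil","cube_puzzle"):
        print(q,[(np.round(r["location"]),round(r["p"],2)) for r in spotter.trace(n,q)[:2]])
    cv2.imwrite(f"pics/{n}7.png",cv2.resize(im[100:260,190:350],(600,600),interpolation=3))
E
```

```text
clk 12.1333 q [-0.44  0.37 -0.19  1.78  0.89  1.47 -0.66] tcp [0.5068 0.0187 0.3669] grip [0.5028 0.0327 0.3788] 
y [ 0.216 -0.745 -0.631] z [-0.179  0.605 -0.776] F [-0.1 -0.5  0.6] w 44.9
side top z [0.175  0.1754 0.1757 0.1762 0.1767 0.1767] 216 [ 0.6247 -0.1079  0.14  ]
short_marker [(array([188., 265.]), 0.64)]
stored_pencil [(array([305., 156.]), 0.58)]
cube_puzzle [(array([234., 172.]), 0.85)]
top top z [0.1762 0.1763 0.1765 0.1768 0.1771 0.1772] 69 [ 0.6216 -0.1117  0.1557]
short_marker []
stored_pencil [(array([352., 171.]), 0.44)]
cube_puzzle [(array([303., 125.]), 0.68)]
```

View pics/side7.png

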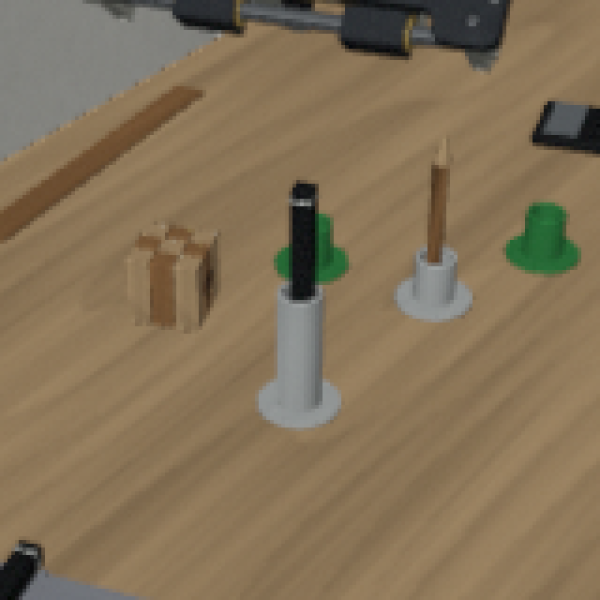

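The marker's top is at 0.175–0.177 m and a fully seated marker would be at 0.175 m. It stands upright in the tall pot at (302,240), clear of the gripper. I hand in.

```bash
python3 -c "
from h import *
robot.job_done(); st()"
```

```text
the job is handed in; nothing more can be done
the job is handed in; nothing more can be done
```

The long marker is standing in the tall pot, and I handed the job in at about 12.6 s of the 48 s allowed; no verdict was reported. The pencil was in the steel low pot, so the tall pot was the empty one. I gripped the marker near its black end with the tool tilted, turned it 90° to vertical, lowered it cap down, released it and drew back.

**Last checks:**
- **Marker:** its top measured 0.175–0.177 m in both cameras, against 0.175 m if fully seated. It looked upright, and the fingers were well clear of it.
- **Other things:** in the side camera the short marker and cube were within about 2 pixels of their starting places. The top camera showed the pencil and cube within 1–2 pixels as well.

**Checks that failed or disagreed:**
- The top camera did not detect the short marker in the last picture, so its place was confirmed only from the side.
- The side camera did not properly detect the pencil at the start, so its place was compared only from the top; in the side pictures it still stands in its pot.
- The two cameras differed by about 3–4 mm on absolute positions. I aligned the marker with the pot using measurements from a single camera.

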